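# Lock a slotted quarter-turn fastener on an instrument cover

### The job

One of the four fasteners on the instrument's cover, the one with the red collar, still stands open. Take the orange flat screwdriver from the stand, rest its blade lightly on that fastener and rotate it until the blade drops into the slot, then turn it clockwise until it comes up against its stop, without pushing hard or forcing it past the stop. Then stand the screwdriver fully home in a free hole of the stand, leave it there, and leave everything else on the bench undisturbed.

Things in the scene. Friction and masses are not known exactly. Their poses are not given: they have to be found in the camera images.
- driver: Loose flat-blade screwdriver, orange handle with black bands, about 90 g, upright in a hole of the stand. Origin: middle of the blade's tip; z runs up the shaft. Length 126. Blade 12 wide (along x), 2.2 thick (along y). Shaft 9 in diameter to z = 62; black collar 26 in diameter, z = 62 to 67, rests on the stand's top; flat handle 26 (x) by 19 (y), z = 67 to 123.
- driver_grip (a point): Grip point on the driver's axis, 100 above the blade's tip; axes as the driver's. Grip across the handle's 19 mm (along y), so that the blade's width is parallel to the finger pads. A firm grip (60 N) keeps it from slipping.
- cross_driver: Loose cross-point screwdriver, green handle with yellow bands, same shape and size but with a round tip, standing in another hole of the stand. Not needed; leave it alone.
- stand: Fixed wooden block, 60 (x) by 205 (y) by 66 high, with three upright through holes in a row along its y, 70 apart. Origin: centre of the underside. Two holes hold drivers, one is empty.
- stand_hole0 (a point): Centre of the mouth of the hole at y = -70 on the stand, on its top face (z = 66). Hole 14.5 in diameter. A driver that is fully home has its tip 62 below this point.
- stand_hole1 (a point): The same for the middle hole.
- stand_hole2 (a point): The same for the hole at y = +70.
- unit: Fixed grey instrument case, 200 (x) by 160 (y) by 60 high on rubber feet, aluminium cover on top. Origin: centre of the underside. Four slotted brass fasteners at x = +-70, y = +-50 on the cover: three, with black collars, are locked and stand only 3.5 proud; the open one has the red collar and stands 10 proud.
- stud: The open fastener's fixed red collar, 34 in diameter, 2 high, at one of the four places. Origin: on the fastener's axis at the cover's top face (60 above the bench); axes parallel to the case's (they do not turn with the slot). In it sits a brass head, 23 in diameter, with a straight slot across its middle, 4.8 wide, 4.5 deep, open at both ends, floor black.
- stud_top (a point): On the axis, 10 above the cover: top of the brass head when free (fixed point). The head is sprung: it gives downward up to 7, at 1.4 N to start and 0.7 N more per mm, then is solid. When the blade drops into the slot the head rises round it and the push falls off. Over 40 N in all between blade and fastener (a twist of about 0.2 N m) damages it.
- fastener (a joint): How far the fastener is turned clockwise (seen from above), rad: 0 to 0.2 at the start, hard stop (locked) at 1.57. At 0 the slot may lie up to 0.7 either way from the case's x axis: that direction is not measured. Takes about 0.08 N m to turn, stays where left, does not follow a blade that only rubs lightly on its top.
- multimeter: Loose orange multimeter lying on the bench, 150 by 75 by 34. Bystander.
- flux_jar: Loose amber jar, 48 in diameter, 55 high. Bystander.
- screw_dish: Loose steel dish, 80 in diameter, 24 high. Bystander.
- mug: Loose white mug, 80 in diameter, 90 high. Bystander.
- brush: Loose small brush lying on the bench. Bystander.
- tweezers: Loose tweezers with blue grip lying on the bench, about 110 long. Bystander.
Things that resemble listed ones, but are neither listed nor needed, are in the scene too. Of the things like the driver, leave any that is pink or white; of the rest the larger one is meant.

How it is judged (in metres and radians):
On the way, in this order (a step that is already met when the one before it is completed fails the run):
1. the flat screwdriver is lifted out of the stand, upright (height (world z) of driver above 0.05 m and angle between driver's own z axis and vertical below 0.2 rad), for 0.1 s.
2. with the screwdriver's blade on it, the fastener is turned to its stop (value of joint fastener above 1.4 rad and horizontal distance between driver and stud below 0.006 m and z of driver in the frame of stud below 0.009 m), for 0.1 s.
At the end, for the whole second after the job is handed in: The red-collared fastener is turned to at least 1.40 rad (stop at 1.57); the flat screwdriver stands at rest in one of the stand's holes, tip within 6 mm of the hole's axis and lower than 10 mm above the bench, within 0.12 rad of upright (value of joint fastener above 1.4 rad and (horizontal distance between driver and stand_hole0 below 0.006 m or horizontal distance between driver and stand_hole1 below 0.006 m or horizontal distance between driver and stand_hole2 below 0.006 m) and height (world z) of driver below 0.01 m and angle between driver's own z axis and vertical below 0.12 rad and linear speed of driver below 0.02 m/s); the robot touches nothing.
It fails at once if blade and fastener are pressed or twisted together with more than 40 N (contact force between driver and stud above 40 N).
It fails at once if the fingers touch the fastener (contact force between the fingers and stud above 1 N).
It fails at once if a bystander (other driver, multimeter, jar, dish, mug, brush or tweezers) is displaced by more than 30 mm (distance of any of cross_driver, multimeter, flux_jar, screw_dish, mug, brush, tweezers from where it was at the start of the episode above 0.03 m).
It also fails if it takes over 72 s, if anything falls off the work surface, if the arm or the gripper's body presses on something with over 40 N, if the wrist force passes 120 N, or if a joint passes its speed limit or range.

### The arm

A 6-joint arm with a two-finger parallel gripper is mounted at the origin on the work surface. World frame = base frame: x ahead of the robot, y to its left, z up, the work surface at z = 0. Lengths are in m, angles in degrees, forces in N, time in s.
With the tool pointing down it reaches from about 0.35 to 0.875 m from the base axis. Payload 4.2 kg.
Tool frame: the origin (TCP) lies midway between the tips of the shut fingers; the grasp point (between the pads) lies 19 mm behind it (robot.hold_point_z is the distance from the TCP to the grasp point, in m); z points along the fingers, y is the line along which they close (so a half turn about z gives the same grasp; the last joint's range is limited). The gripper opens to 85 mm and grips with 20 to 120 N. Pads are 22 mm wide; open, the fingers measure 114 mm over their backs; the gripper's body (76 mm by 85 mm) begins 54 mm behind the grasp point. The pads swing forward as they close: fully open they stand 13 mm farther back than shut.
Start: joints at [-58.293, 22.042, 0.453, 0, -68.411, -14.817], TCP at [0.182, -0.598, 0.231] pointing down, gripper open.
Joint ranges: [-179.83, 179.83], [-69.29, 118.12], [-61.27, 80.66], [-181.25, 117.63], [-171.15, -9.14], [-177.46, 177.46]. Speed limits (degrees/s): [159.86, 159.86, 180, 180, 180, 180].

### API

Orientations are given as [roll, pitch, yaw] about the fixed x, y, z axes, in that order (R = Rz(yaw) Ry(pitch) Rx(roll)).
In Python, from bench import robot gives the robot as it stands. Calls block until the motion is done:
- robot.goto(position, orientation): joint-space move of the TCP to a pose.
- robot.servo_line(position, rotation=None, speed=0.15): straight line of the TCP; rotation=None keeps the orientation; speed is the mean speed in m/s.
- robot.move_j(angles): joint-space move.
- robot.grip(opening): finger opening in m; the grip force is fixed at half the most; returns when the fingers have stopped.
- robot.hold(seconds).
- robot.solve_ik(position, orientation): joint angles nearest the present ones, or None.
- robot.read_camera(name): name is "scene" or "top" or "wrist"; returns a dict with "color" (400x640x3 uint8, blue, green, red), "fx", "fy", "cx", "cy" (pixels), "R" (3x3) and "t" (3): a world point X has camera coordinates R X + t; the wrist camera has in their place "T_tool_cam" (4x4, takes a point from camera to tool coordinates, whose origin is the TCP and whose axes are the flange's). Camera axes: x right, y down, z forward; pixel columns grow to the right and rows downward; lengths in m; the calibration is good to about 2 mm. A picture is of the moment at which its call begins: read the wrist's pose just before it. There is no depth.
A pose or a line that the arm cannot do raises robot.IKError and nothing moves.
- robot.sign_off(): hands the job in; it is judged then, once.
Readings, each from a call of its own:
- robot.current_time(): time.
- robot.current_qpos(): joint angles.
- robot.current_dq(): joint speeds.
- robot.current_joint_efforts(): joint torques, N m.
- robot.current_ee_pos(): TCP position.
- robot.current_eef_rot(): TCP orientation.
- robot.current_force(): force on the tool from outside, world axes, zero at the start.
- robot.current_torque(): the same for the moment, N m.
- robot.current_finger_gap(): finger opening in m.
- robot.current_grip_force(): force on a finger pad.
Only numpy, scipy, OpenCV 4.12 (cv2) and the standard library are available. Lean on these libraries where they do the work, as an engineer would, in place of code of your own. Each camera call takes 0.05 s, during which the arm holds its last target. There are 200 camera calls.

## Working session

There is one attempt and no reset: what is moved stays moved. The work goes in short steps, each a Python script; the robot and the scene stay as the last script left them, time stands still between calls to the robot, and variables do not carry over. Pictures are saved under pics/ and viewed, at most 10 in all, crops included, and the job is handed in when it is done.

```bash
ls; mkdir -p pics
python3 - <<'E'
from bench import robot
import cv2
for n in("scene","top"):
    c=robot.read_camera(n); cv2.imwrite(f"pics/{n}0.png",c["color"])
    print(n,c["fx"],c["fy"],c["cx"],c["cy"],c["R"],c["t"])
print(robot.read_camera("wrist")["T_tool_cam"],robot.hold_point_z,robot.current_time(),robot.current_eef_rot())
E
```

```text
pics
scene 517.4710969779541 517.4710969779541 326.668731444968 202.850800203112 [[-0.85935004  0.51101817 -0.01944089]
 [ 0.34951946  0.55916671 -0.75177705]
 [-0.37330103 -0.65283461 -0.65913073]] [ 0.51889858 -0.10119393  1.48528663]
top 488.6020761300248 488.6020761300248 308.3623840703099 201.38738962553853 [[ 0.02580614 -0.99951764 -0.01727809]
 [-0.98410353 -0.02236261 -0.17618216]
 [ 0.1757108   0.02155001 -0.98420593]] [-0.08093769  0.59197801  1.42891587]
[[ 1.39296849e-03 -9.57714925e-01 -2.87715454e-01  7.29904187e-02]
 [ 9.99998458e-01  1.64186117e-03 -6.23771195e-04 -8.21112927e-04]
 [ 1.06978382e-03 -2.87714142e-01  9.57715735e-01 -1.41523303e-01]
 [ 0.00000000e+00  0.00000000e+00  0.00000000e+00  1.00000000e+00]] 0.0187 0.15 [ 1.79901759e+02 -4.33796793e-03 -1.63118979e+02]
```

View pics/top0.png

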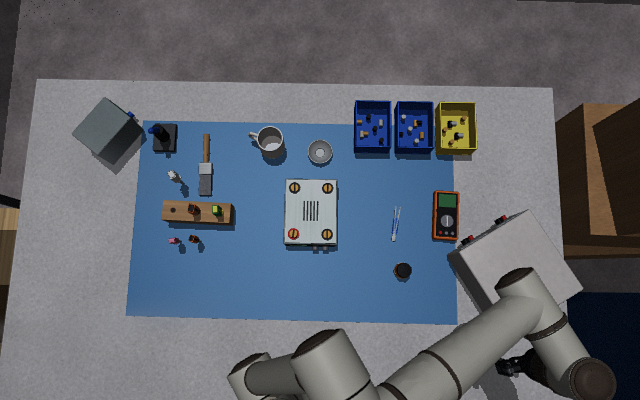

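View pics/scene0.png

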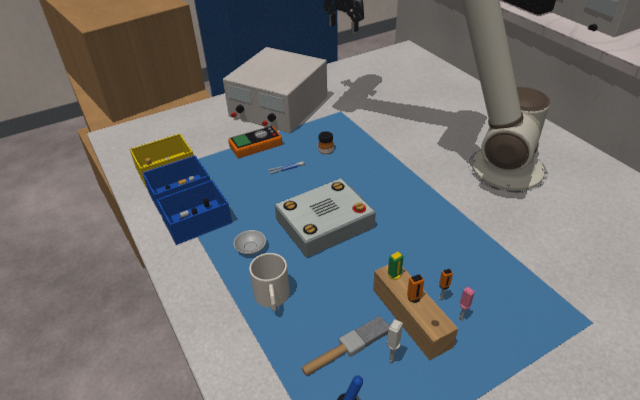

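Candidates for the driver, as scene / top pixels:
- Orange in the stand: (415,288) / (194,209). This is the larger one, so I choose it.
- Small orange loose one: (446,279) / (195,239).
- Pink: (467,298) / (173,240).
- White: (394,335) / (173,176).
- Green cross driver: (396,265) / (217,210).

The red collar is at scene (359,208) / top (293,234). The empty hole is at top (170,210).

```bash
cat > h.py <<'E'
from bench import robot
import cv2, numpy as np
from scipy.spatial.transform import Rotation as Rot
def snap(n):
    if n=="wrist":
        p=np.array(robot.current_ee_pos());r=robot.current_eef_rot()
        c=robot.read_camera(n); T=np.array(c["T_tool_cam"]); W=np.eye(4)
        W[:3,:3]=Rot.from_euler("xyz",r,degrees=True).as_matrix();W[:3,3]=p; W=W@T
        c["Rw"]=W[:3,:3];c["o"]=W[:3,3]
    else:
        c=robot.read_camera(n);R=np.array(c["R"]);c["Rw"]=R.T;c["o"]=-R.T@np.array(c["t"])
    return c
def ray(c,u,v):
    d=c["Rw"]@np.array([(u-c["cx"])/c["fx"],(v-c["cy"])/c["fy"],1]);return c["o"],d/np.linalg.norm(d)
def onz(c,u,v,z):
    o,d=ray(c,u,v);return o+d*(z-o[2])/d[2]
def proj(c,X):
    q=c["Rw"].T@(np.asarray(X)-c["o"]);return np.array([c["fx"]*q[0]/q[2]+c["cx"],c["fy"]*q[1]/q[2]+c["cy"]])
E
python3 - <<'E'
from h import *
c=snap("top");s=snap("scene")
for n,u,v,z in [("driver",194,209,.12),("green",217,210,.12),("hole",170,210,.066),("red",293.5,233.5,.066),("f2",294,188,.062),("f3",327,188,.062),("f4",327,234,.062)]:
    X=onz(c,u,v,z);print(n,X.round(3),proj(s,X).round(0))
for e in [(162,202),(235,205),(233,227),(162,222)]: print(onz(c,*e,.066).round(3))
im=s["color"][230:360,350:500];cv2.imwrite("pics/crop.png",cv2.resize(im,None,fx=4,fy=4,interpolation=cv2.INTER_CUBIC))
E
```

```text
driver [0.552 0.262 0.12 ] [415. 277.]
green [0.55  0.195 0.12 ] [396. 256.]
hole [0.555 0.348 0.066] [439. 325.]
red [ 0.493 -0.025  0.066] [359. 206.]
f2 [ 0.632 -0.022  0.062] [311. 229.]
f3 [ 0.634 -0.122  0.062] [291. 205.]
f4 [ 0.495 -0.125  0.062] [338. 186.]
[0.579 0.375 0.066]
[0.575 0.153 0.066]
[0.509 0.156 0.066]
[0.519 0.37  0.066]
```

View pics/crop.png

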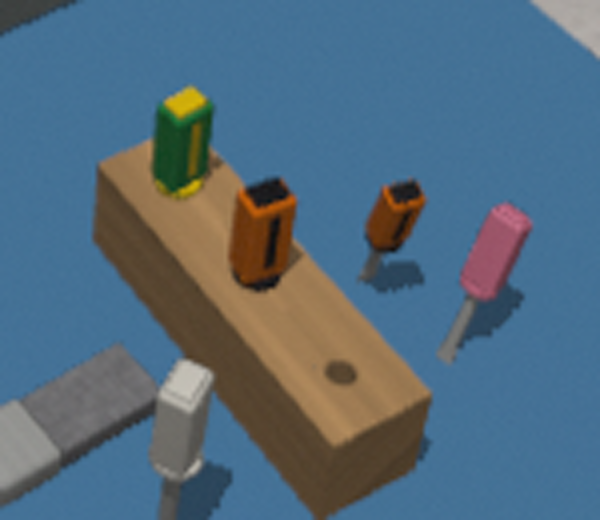

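The crop shows a large orange, black-banded driver in the middle hole at crop (262,235), the green one on one side and the empty hole at (341,372). The loose orange driver is clearly smaller, so the choice is confirmed. Next I hover over it with the wrist camera.

Run:
```python
from h import *
for n,p in [("drv",[.552,.262,.23]),("stud",[.493,-.025,.2])]:
    for y in range(-180,181,30):
        q=robot.solve_ik(p,[180,0,y]); print(n,y,None if q is None else np.round(q,0))
robot.goto([.552,.262,.25],[180,0,180]); robot.grip(.05)
c=snap("wrist");cv2.imwrite("pics/w1.png",c["color"]);print(robot.current_time(),robot.current_ee_pos(),robot.current_finger_gap(),robot.current_force())
print(proj(c,[.552,.262,.127]),proj(c,[.552,.262,.066]),proj(c,[.552,.192,.127]))
```

```text
drv -180 [  41.   21.   -2.   -0.  -68. -131.]
drv -150 [  41.   21.   -2.   -0.  -68. -101.]
drv -120 [ 41.  21.  -2.   0. -68. -71.]
drv -90 [ 41.  21.  -2.   0. -68. -41.]
drv -60 [ 41.  21.  -2.   0. -68. -11.]
drv -30 [ 41.  21.  -2.   0. -68.  19.]
drv 0 [ 41.  21.  -2.   0. -68.  49.]
drv 30 [ 41.  21.  -2.   0. -68.  79.]
drv 60 [ 41.  21.  -2.   0. -68. 109.]
drv 90 [ 41.  21.  -2.   0. -68. 139.]
drv 120 [ 41.  21.  -2.   0. -68. 169.]
drv 150 [  41.   21.   -2.    0.  -68. -161.]
drv 180 [  41.   21.   -2.   -0.  -68. -131.]
stud -180 [  16.   11.  -20.   -0.  -59. -106.]
stud -150 [ 16.  11. -20.  -0. -59. -76.]
stud -120 [ 16.  11. -20.   0. -59. -46.]
stud -90 [ 16.  11. -20.   0. -59. -16.]
stud -60 [ 16.  11. -20.   0. -59.  14.]
stud -30 [ 16.  11. -20.   0. -59.  44.]
stud 0 [ 16.  11. -20.   0. -59.  74.]
stud 30 [ 16.  11. -20.   0. -59. 104.]
stud 60 [ 16.  11. -20.   0. -59. 134.]
stud 90 [ 16.  11. -20.   0. -59. 164.]
stud 120 [  16.   11.  -20.    0.  -59. -166.]
stud 150 [  16.   11.  -20.   -0.  -59. -136.]
stud 180 [  16.   11.  -20.   -0.  -59. -106.]
4.0167 [0.55202984 0.26195618 0.25001041] 0.049756566783195635 [-0.35992737  0.49867004  0.64158444]
[318.23188277 191.89116101] [318.10405113 178.11793352] [245.93541917 191.78689965]
```

View pics/w1.png

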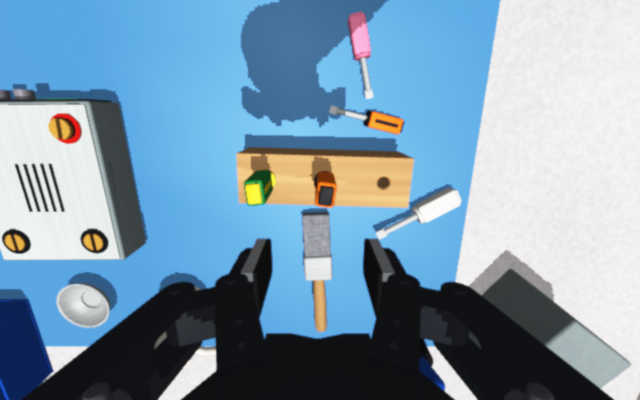

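The wrist view shows the orange driver at (326,190), the green one at (259,186), the empty hole at (384,183) and the red-collared stud at (64,128) with its slot visible. I move in closer for the yaw and centre.

Run:
```python
from h import *
c=snap("wrist")
d=onz(c,326,194,.127);print(d,onz(c,384,183,.066))
robot.goto([d[0],d[1],.195],[180,0,180])
c=snap("wrist");im=c["color"];cv2.imwrite("pics/w2raw.png",im)
print(proj(c,[*d[:2],.127]),onz(c,*proj(c,[*d[:2],.127]),.127))
hsv=cv2.cvtColor(im,cv2.COLOR_BGR2HSV)
u,v=proj(c,[*d[:2],.12]).astype(int);x0,y0=u-100,v-80
print(x0,y0)
cv2.imwrite("pics/w2.png",cv2.resize(im[y0:y0+145,x0:x0+200],None,fx=4,fy=4,interpolation=cv2.INTER_CUBIC))
```

```text
[0.55409917 0.26959491 0.127     ] [0.55776059 0.33982926 0.066     ]
[319.19065649 211.52283896] [0.55409917 0.26959491 0.127     ]
219 128
```

View pics/w2.png

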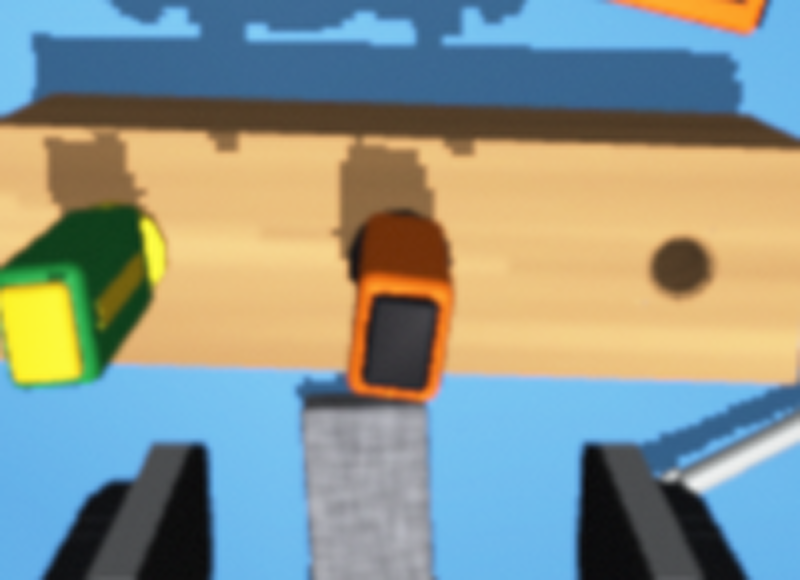

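The crop shows the handle's orange rim with corners (366,275), (452,283), (437,402) and (350,393), and the empty hole centred at (682,266).

Run:
```python
from h import *
c=snap("wrist")
f=lambda p,z:onz(c,219+(p[0]+.5)/4-.5,128+(p[1]+.5)/4-.5,z)[:2]
P=np.array([f(p,.127) for p in [(366,275),(452,283),(437,402),(350,393)]])
print(P,P.mean(0)); w=(P[2]+P[3]-P[0]-P[1])/2;t=(P[1]+P[2]-P[0]-P[3])/2
print("len",np.linalg.norm(w),np.linalg.norm(t),np.degrees(np.arctan2(w[1],w[0])),np.degrees(np.arctan2(t[1],t[0])))
print("hole",f((682,266),.066)); a=f((0,125),.066);b=f((800,148),.066);print("edge",a,b,np.degrees(np.arctan2(*(b-a)[::-1])))
a=f((0,358),.066);b=f((800,383),.066);print("edge",a,b,np.degrees(np.arctan2(*(b-a)[::-1])))
```

```text
[[0.54362046 0.26328785]
 [0.54519464 0.27996262]
 [0.57009906 0.27737702]
 [0.56820713 0.25996419]] [0.55678032 0.27014792]
len 0.02492130680016508 0.017131683081063984 -6.8089041551769425 84.19397791450068
hole [0.55898359 0.34033632]
edge [0.52419637 0.17390592] [0.52930269 0.36657325] 88.48182800784834
edge [0.58386011 0.16802535] [0.59015093 0.3730012 ] 88.24211460001108
```

Run:
```python
from h import *
x,y=.5568,.2701
robot.goto([x,y,.195],[180,0,-6.3]); robot.servo_line([x,y,.0853],speed=.1)
print(robot.current_force()); robot.grip(0.0)
print(robot.current_finger_gap(),robot.current_grip_force(),robot.current_force())
robot.servo_line([x,y,.25],speed=.1)
print(robot.current_time(),robot.current_finger_gap(),robot.current_force(),robot.current_ee_pos())
R=robot.current_eef_rot();print(R)
# look at the stud: camera on +x side of tool
robot.goto([.50,-.025+.0,.25],[180,0,0]); robot.hold(.2)
print(robot.current_force())
c=snap("wrist");im=c["color"];u,v=proj(c,[.493,-.025,.07]).astype(int);print(u,v,c["fx"],c["cx"],c["cy"],robot.current_time())
cv2.imwrite("pics/w3.png",im)
```

```text
[-1.51781139 -0.68938265  0.0808466 ]
0.018283872850758557 58.6775940656662 [ 0.44197694 -0.17830258  1.56997072]
10.4917 0.018178819084044857 [-0.24117463  0.05745641 -0.76686929] [0.55654413 0.26991226 0.249234  ]
[ 1.79942612e+02  6.68433109e-02 -6.30778640e+00]
[ 0.17579842  0.79776267 -0.72777704]
317 186 283.28784532265314 317.2306464609095 198.65355004110268 11.8917
```

View pics/w3.png

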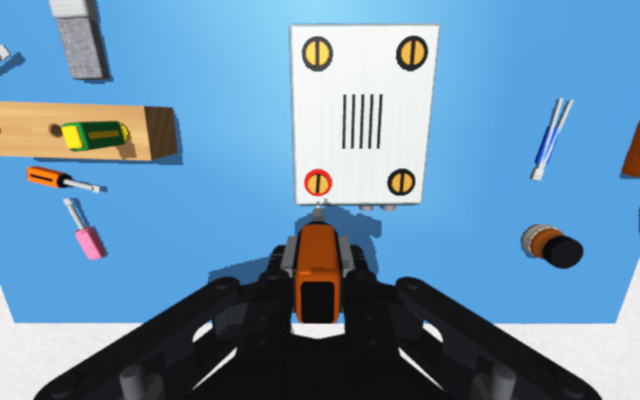

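The red-collared stud is at (318,182) with its slot nearly along world x. The driver tip is at about (318,205). I take a closer look with the tip low beside the stud.

Run:
```python
from h import *
c=snap("wrist");X=onz(c,318,182.5,.064);print(X)
robot.goto([X[0]-.03,X[1],.0813+.092],[180,0,0]); robot.hold(.2)
c=snap("wrist");im=c["color"];u,v=proj(c,[*X[:2],.064]).astype(int);x0,y0=u-50,v-40
print(x0,y0,robot.current_time(),robot.current_ee_pos(),proj(c,[X[0]-.03,X[1],.092]))
hsv=cv2.cvtColor(im,cv2.COLOR_BGR2HSV)
red=((hsv[...,0]<5)|(hsv[...,0]>174))&(hsv[...,1]>150)&(hsv[...,2]>90)
m=np.zeros_like(red);m[y0:y0+100,x0:x0+100]=red[y0:y0+100,x0:x0+100]
p=np.argwhere(m)[:,::-1].astype(np.float32); h=cv2.convexHull(p); e=cv2.fitEllipse(h);print(len(p),e,onz(c,*e[0],.062))
g=hsv[...,2]<70; yy,xx=np.mgrid[:400,:640]
bm=((hsv[...,0]>8)&(hsv[...,0]<32)&(hsv[...,1]>90)&(hsv[...,2]>90)&(np.hypot(xx-e[0][0],yy-e[0][1])<25)).astype(np.uint8)
q=np.argwhere(bm)[:,::-1].astype(np.float32)
e2=cv2.fitEllipse(cv2.convexHull(q));print(e2,onz(c,*e2[0],.070))
print((bm[y0:y0+80,x0:x0+100]).sum())
cv2.imwrite("pics/w4.png",cv2.resize(im[y0:y0+100,x0:x0+100],None,fx=6,fy=6,interpolation=cv2.INTER_CUBIC))
```

```text
[ 0.49595869 -0.0262208   0.064     ]
266 127 12.625 [ 0.46742986 -0.02590253  0.17460928] [316.51467555 208.49754719]
371 ((315.85845947265625, 166.88938903808594), (35.00920104980469, 35.368492126464844), 109.179931640625) [ 0.49572871 -0.02552901  0.062     ]
((315.80230712890625, 168.38653564453125), (26.632604598999023, 26.960418701171875), 98.61137390136719) [ 0.49581506 -0.0255147   0.07      ]
480
```

View pics/w4.png

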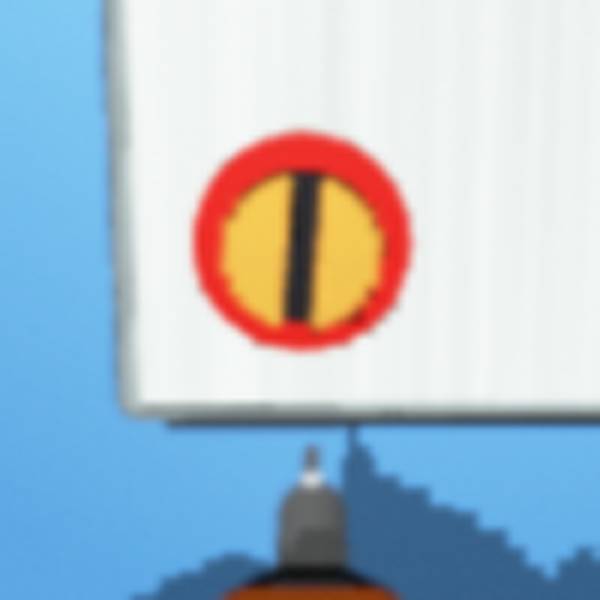

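The slot runs from (306,172) to (296,322) in the crop, about -4° from world x. The centre is at (0.4958,-0.0255), and the blade tip is seen at (311,450), about 0.7 mm to -y of the TCP axis. Now I align, then descend gently while watching the force.

```bash
cat >> h.py <<'E'
def reach(p,yaw,speed=.05,n=3):
    "move with correction of the steady-state error"
    p=np.array(p);cmd=p.copy()
    for i in range(n):
        robot.servo_line(cmd,[180,0,yaw],speed=speed); robot.hold(.15)
        e=p-robot.current_ee_pos(); cmd=cmd+e
        if np.linalg.norm(e)<3e-4:break
    return cmd
E
python3 - <<'E'
from h import *
cmd=reach([.4958,-.0248,.0813+.080],-4)
b=np.array(robot.current_force());print("base",b,robot.current_torque(),robot.current_ee_pos(),robot.current_eef_rot(),cmd)
for k in range(26):
    cmd[2]-=.0005; robot.servo_line(cmd,speed=.02); robot.hold(.05)
    f=np.array(robot.current_force())-b; z=robot.current_ee_pos()[2]-.0813
    if k>14: print(round(z*1e3,2),f.round(2))
    if f[2]>4.5 or z<.0672: break
print(cmd,robot.current_time(),robot.current_ee_pos())
E
```

```text
base [-0.08836072  0.46667021 -0.99865697] [ 0.0167905   0.0376169  -0.01275407] [ 0.49564182 -0.02481391  0.16146856] [-1.79995252e+02 -1.19693336e-02 -3.99586974e+00] [ 0.49595818 -0.02478609  0.16113144]
71.82 [-0.46 -1.02 -0.36]
71.31 [ 0.77 -0.15  0.57]
70.82 [ 0.06 -1.95  0.94]
70.31 [-0.5  -0.54  0.53]
69.81 [ 0.59 -0.67 -0.15]
69.31 [-0.01 -0.8  -0.92]
68.81 [-0.83 -0.79  0.57]
68.31 [ 0.2  -1.33  0.31]
67.81 [-0.43 -0.33  0.07]
67.3 [-0.61 -1.03  0.66]
66.83 [-0.15 -0.57 -0.14]
[ 0.49595818 -0.02478609  0.14813144] 21.3667 [ 0.49595339 -0.02478499  0.14812543]
```

The force stays near zero with the tip 3 mm below the head's top, where about 3.6 N would show if it sat on top. The blade is in the slot, so I turn clockwise while watching the moment.

```bash
cat > turn.py <<'E'
from h import *
import sys
def meas(n=4):
    F=[];T=[]
    for _ in range(n): robot.hold(.02);F.append(robot.current_force());T.append(robot.current_torque())
    return np.mean(F,0),np.mean(T,0)
def turn(y0,y1,step,z,lim,S=np.array([.49595,-.0255])):
    y=y0;k=0
    while y>y1:
        y-=step;k+=1;a=np.radians(y)
        robot.servo_line([S[0]-.0007*np.sin(a),S[1]+.0007*np.cos(a),z],[180,0,y],speed=.05)
        f,t=meas()
        ya=robot.current_eef_rot()[2]
        if k%4==0 or t[2]>.1:print(round(y,1),round(ya,2),f.round(2),t.round(3))
        if t[2]-T0>lim or abs(f).max()>12: print("limit",y,ya,f,t);break
    return y
f,t=meas(8);T0=t[2]
E
python3 - <<'E'
from turn import *
print(f.round(2),t.round(3))
y=turn(-4,-40,2,.0813+.0665,.13)
print(y,robot.current_time(),robot.current_ee_pos())
E
```

```text
[-0.14  0.25 -0.87] [ 0.019  0.002 -0.009]
-12 -11.95 [ 0.11 -0.36 -0.97] [-0.002  0.007 -0.031]
-20 -19.95 [ 0.23 -0.17 -0.94] [0.028 0.009 0.008]
-28 -27.95 [-0.25 -1.03 -0.87] [-0.287  0.193  0.079]
-36 -35.95 [-1.36 -1.95 -0.67] [-0.652  0.561  0.11 ]
-40 27.2 [ 0.49616813 -0.02505013  0.14772474]
```

Run:
```python
from turn import *
T0=0
import turn as m; m.T0=0
y=turn(-40,-88,3,.0813+.0665,.15)
y=turn(y,-125,1.5,.0813+.0665,.14)
print(y,robot.current_time(),robot.current_ee_pos(),robot.current_eef_rot())
```

```text
-52 -51.91 [-3.36 -2.88 -0.8 ] [-1.083  1.392  0.078]
-64 -63.91 [-4.14 -2.85 -0.94] [-1.084  1.634  0.081]
-76 -75.91 [-4.39 -2.49 -0.84] [-0.974  1.768  0.121]
-88 -87.92 [-5.51 -2.25 -0.88] [-0.844  1.897  0.073]
-94.0 -93.92 [-4.81 -1.66 -0.55] [-0.763  1.975  0.101]
-95.5 -95.42 [-5.   -2.04 -0.53] [-0.732  1.963  0.1  ]
-100.0 -99.93 [-5.33 -1.97 -0.66] [-0.617  2.036  0.096]
-106.0 -105.93 [-5.5  -1.64 -0.46] [-0.565  2.075  0.103]
-110.5 -110.43 [-5.5  -0.96  0.11] [-0.359  2.173  0.123]
-112.0 -111.92 [-5.93 -1.02 -0.13] [-0.221  2.202  0.124]
-113.5 -113.42 [-5.95 -0.54 -0.66] [-0.203  2.24   0.161]
limit -113.5 -113.42368485955598 [-5.95272808 -0.5435428  -0.66027806] [-0.2031762   2.24041687  0.16059353]
-113.5 37.7833 [ 0.49512877 -0.0254387   0.147189  ] [ 1.79809565e+02 -4.37947612e-02 -1.13423685e+02]
```

The moment jumps to 0.16 N m after about 90° of driven turn, so this is the stop. I back off, lift and check the slot.

Run:
```python
from turn import *
p=np.array([.49595,-.0255,.0813+.0665])
robot.servo_line(p,[180,0,-100],speed=.05); print([a.round(3) for a in meas()])
p[2]=.0813+.082; robot.servo_line(p,[180,0,-100],speed=.08); 
p[2]=.25;robot.servo_line(p,speed=.2);print([a.round(3) for a in meas()])
robot.goto([p[0]-.03,p[1],.25],[180,0,-3])
c=snap("wrist");u,v=proj(c,[p[0],p[1],.07]).astype(int);print(u,v,robot.current_time(),robot.current_finger_gap())
cv2.imwrite("pics/w5.png",cv2.resize(c["color"][v-40:v+70,u-60:u+60],None,fx=5,fy=5,interpolation=cv2.INTER_CUBIC))
```

```text
[array([-5.053, -0.41 , -0.299]), array([-0.277,  1.889,  0.031])]
[array([-0.47 ,  0.246, -1.384]), array([ 0.016, -0.003,  0.004])]
314 154 40.8917 0.01871068142927154
```

View pics/w5.png

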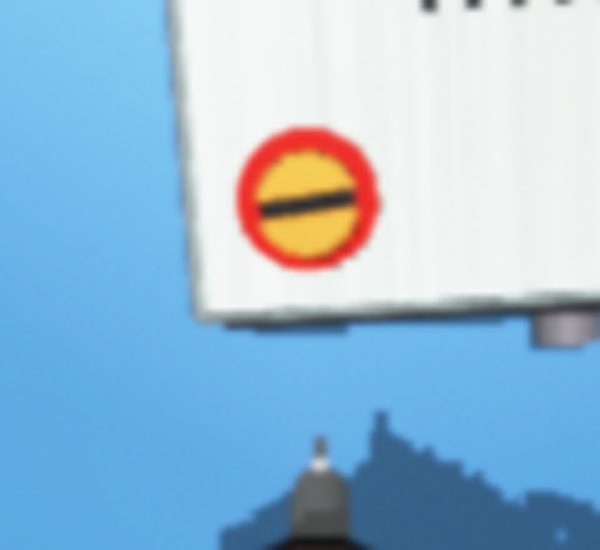

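The slot now runs from (262,211) to (352,197), about -84° in world, so it has turned about 80°. That is borderline for the 1.40 rad requirement, so I measure both angles numerically.

Run:
```python
from h import *
def ang(im,c,u,v,r,z=.068):
    hsv=cv2.cvtColor(im,cv2.COLOR_BGR2HSV);yy,xx=np.mgrid[:im.shape[0],:im.shape[1]]
    m=(np.hypot(xx-u,yy-v)<r)
    w=np.clip(200-hsv[...,2].astype(float),0,120)*m
    p=np.argwhere(w>30);W=w[w>30]
    P=np.array([onz(c,b,a,z)[:2] for a,b in p]);mu=np.average(P,axis=0,weights=W)
    C=np.cov((P-mu).T,aweights=W);l,V=np.linalg.eigh(C);d=V[:,1];return mu,np.degrees(np.arctan(d[1]/d[0])),np.sqrt(l)
c=snap("wrist")
u,v=314-60+307/5,154-40+203/5
for r in(7,8,9):print("now",ang(c["color"],c,u,v,r))
# initial picture, pose known
A=cv2.resize(cv2.imread("pics/w4.png"),(100,100),interpolation=cv2.INTER_AREA)
im=np.full((400,640,3),255,np.uint8);im[127:227,266:366]=A
W=np.eye(4);W[:3,:3]=Rot.from_euler("xyz",[180,0,0],degrees=True).as_matrix();W[:3,3]=[.46743,-.0259,.17461];W=W@np.array(c["T_tool_cam"])
c0=dict(c,Rw=W[:3,:3],o=W[:3,3])
for r in(8,10,11):print("init",ang(im,c0,315.8,168.4,r))
```

```text
now (array([ 0.49525624, -0.02605209]), np.float64(-84.59883072358038), array([0.00105571, 0.00462346]))
now (array([ 0.4952475 , -0.02605304]), np.float64(-84.58063841452905), array([0.00106176, 0.0052837 ]))
now (array([ 0.49526993, -0.02602054]), np.float64(-84.2278743370806), array([0.00106065, 0.00591883]))
init (array([ 0.49473465, -0.02558932]), np.float64(-4.130589122622136), array([0.00114452, 0.00416161]))
init (array([ 0.49465859, -0.02555577]), np.float64(-4.099402834909587), array([0.00115125, 0.00522168]))
init (array([ 0.49469429, -0.02556225]), np.float64(-4.052128775935535), array([0.00115244, 0.00573744]))
```

Turned 1.403 rad plus the unknown start angle: likely at the stop, but too close to the limit. I re-engage with the better centre and check against the stop.

Run:
```python
from turn import *
import turn as m
c=snap("wrist");e=np.array(robot.current_ee_pos());yw=robot.current_eef_rot()[2]
X=onz(c,318,202,e[2]-.0813)
d=Rot.from_euler("z",-yw,degrees=True).apply(X-e);print("tip edge in yaw frame",d,robot.current_eef_rot())
off=np.clip(d[1],-.001,.001)
y=-86;a=np.radians(y);S=np.array([.4949,-.0257])
pos=lambda z:[S[0]+off*np.sin(a),S[1]-off*np.cos(a),z]
robot.goto(pos(.20),[180,0,y]);cmd=reach(pos(.0813+.074),y,.08,2);b,t0=meas()
for k in range(9):
    cmd[2]-=.001;robot.servo_line(cmd,speed=.03);f,t=meas(2);df=f-b
    print(round((robot.current_ee_pos()[2]-.0813)*1e3,2),df.round(2))
    if df[2]>4.5 or robot.current_ee_pos()[2]-.0813<.0668:break
print(robot.current_time(),robot.current_ee_pos())
```

```text
tip edge in yaw frame [ 0.00404506 -0.00163547 -0.0813    ] [-1.79999463e+02 -2.15422905e-03 -3.00966233e+00]
72.85 [ 1.15 -0.7   0.38]
71.85 [ 0.42 -0.65  0.16]
70.84 [ 0.03 -0.16  1.  ]
69.88 [-0.01 -0.47  0.78]
68.86 [ 0.13 -0.77  0.28]
67.86 [-0.02 -1.49 -0.07]
66.85 [-0.13 -0.12 -0.05]
65.91 [ 0.3  -0.7   0.24]
46.0083 [ 0.49584911 -0.02563033  0.14720933]
```

In the slot again, with no lateral load. I turn clockwise to the stop.

Run:
```python
from turn import *
y=-86;P=np.array(robot.current_ee_pos());P[2]=.0813+.0663
while y>-122:
    y-=2 if y>-94 else 1
    robot.servo_line(P,[180,0,y],speed=.05);f,t=meas(3);print(y,f.round(1),t.round(3))
    if t[2]-T0>.145 or np.hypot(*f[:2])>10:break
print(T0,robot.current_time(),robot.current_ee_pos())
```

```text
-88 [-0.2 -0.  -1.1] [-0.011  0.003 -0.013]
-90 [ 0.2  0.  -0.6] [ 0.03   0.079 -0.018]
-92 [-0.6  0.2 -0.9] [0.022 0.217 0.038]
-94 [-1.4  0.5 -0.8] [0.079 0.462 0.013]
-95 [-2.   0.1 -0.3] [ 0.121  0.618 -0.   ]
-96 [-2.8  0.4 -0.3] [0.167 0.839 0.011]
-97 [-3.   0.7 -0.5] [0.233 1.076 0.012]
-98 [-3.5  1.3 -1.2] [0.322 1.305 0.045]
-99 [-3.8  0.7 -0.5] [0.184 1.508 0.027]
-100 [-3.7  0.7 -0.4] [0.189 1.706 0.035]
-101 [-5.9  0.6 -0.7] [0.228 1.907 0.019]
-102 [-5.   0.4 -0.8] [0.238 1.939 0.053]
-103 [-5.1  0.6 -0.5] [0.24  1.939 0.083]
-104 [-5.4  0.7 -0.2] [0.333 1.981 0.069]
-105 [-5.2  0.6 -0.8] [0.351 2.019 0.081]
-106 [-5.   0.7 -0.5] [0.349 2.029 0.068]
-107 [-5.1  1.7 -0.8] [0.371 2.042 0.079]
-108 [-5.2  1.9 -0.5] [0.491 2.1   0.107]
-109 [-5.7  1.1 -0.7] [0.487 2.061 0.125]
-110 [-5.6  1.2 -0.5] [0.542 2.12  0.114]
-111 [-5.9  1.7 -0.6] [0.576 2.147 0.16 ]
1.405203587709564e-05 52.4417 [ 0.49504629 -0.02552381  0.14727649]
```

The moment climbs steadily from 0.08 to 0.16 N m with no plateau, unlike during the turning, so this is the hard stop. I back off, lift and go back to the middle hole with a force guard.

Run:
```python
from turn import *
P=np.array([.4955,-.0255,.0813+.0663])
robot.servo_line(P,[180,0,-92],speed=.05)
P[2]=.165;robot.servo_line(P,speed=.08);P[2]=.25;robot.servo_line(P,speed=.25)
Q=np.array([.5568,.2701,.25]);robot.goto(Q,[180,0,-6.3])
Q[2]=.0813+.073;robot.servo_line(Q,speed=.15)
e=Q-robot.current_ee_pos();Q[:2]+=e[:2];b,_=meas(3);ok=True
for z in np.arange(.066,.0035,-.006):
    Q[2]=.0813+z;robot.servo_line(Q,speed=.08);f=np.array(robot.current_force())-b
    print(round(z,3),f.round(1))
    if abs(f).max()>8: ok=False;break
c=snap("wrist");cv2.imwrite("pics/w6.png",c["color"]);print(ok,robot.current_time(),robot.current_ee_pos())
```

```text
0.066 [-0.7 -0.5  0.4]
0.06 [-0.   0.7  0.5]
0.054 [-0.2 -1.  -0.1]
0.048 [ 0.2  0.3 -0.3]
0.042 [-0.1  0.3 -0.7]
0.036 [-0.1  0.1  0.4]
0.03 [ 0.2 -0.5  0.5]
0.024 [-0.2 -0.1  0.7]
0.018 [ 0.2 -0.4 -0.1]
0.012 [ 0.3  1.5 -0.2]
0.006 [ 0.3 -0.6  0. ]
True 58.7167 [0.55576783 0.26993237 0.08700127]
```

Run:
```python
from h import *
p=np.array(robot.current_ee_pos());p[2]=.0855;robot.servo_line(p,speed=.05)
robot.grip(.05);p[2]=.20;robot.servo_line(p,speed=.15)
c=snap("wrist");cv2.imwrite("pics/w7.png",c["color"]);print(robot.current_time(),robot.current_force())
```

```text
60.3417 [-0.68781633 -0.40284406 -0.44891537]
```

View pics/w7.png

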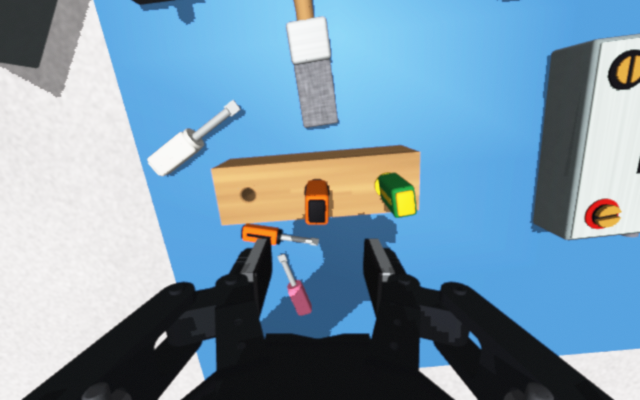

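The driver stands upright and home in the middle hole at (317,200). The gripper is clear, the stud at (604,214) shows its slot crosswise, and the neighbours are unmoved.

```bash
python3 -c "
from bench import robot
print(robot.sign_off(),robot.current_time())"
```

```text
the job is handed in; nothing more can be done
the job is handed in; nothing more can be done
```

I turned the red-collared fastener clockwise to its stop, put the orange screwdriver back fully home in the stand's middle hole, and handed the job in at about 60 s; no verdict came back. I take it to be at the stop because the twist rose steadily to 0.16 N m on a second check; the camera alone showed about 1.40 rad turned, not counting its start angle.

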